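Set out the facial tray

TASK

Set out the metal tray for the next facial: stand the squat cream jar on the tray midway between the white bowl and the pump bottle, in line with them, and put the little steel dish centred on top of the jar's lid. Stand the spray can straight behind the bowl and the dropper bottle straight behind the jar (behind means square to the line of bowl and pump bottle, on the side away from the robot), each with about 3 cm of clear space to the thing in front of it. Everything stands upright, and the square case and the wooden massager stay where they are.

Things in the scene. Friction and masses are not known exactly. Their poses are not given: they have to be found in the camera images.
- tray: Flat metal tray, fixed, 240 (its x) by 360 (its y) mm; floor 8 mm thick (things on it stand 8 mm above the table); a lip 6 mm wide all round rises to 14 mm. Origin: centre of its underside. Its x points away from the robot, y to the left, turned by up to 0.2 rad. Bowl and pump bottle stand on it at x -45 mm, y +120 and -120 mm; which is on which side changes.
- bowl: White ceramic mixing bowl, fixed on the tray, rim 80 mm across, 50 mm high. Origin: centre of its underside, at the tray floor; its axes are parallel to the tray's.
- pump: White pump bottle, fixed on the tray, 68 mm across, 150 mm high in all, its spout pointing to the tray's front. Origin: centre of its underside, at the tray floor; axes parallel to the tray's.
- jar: Squat white cream jar with a flat lid, round, 58 mm across (lid; the body below it is 56), 42 mm high, about 160 g. Origin: centre of its underside, z up.
- dish: Small round open steel dish, 52 mm across at its flat base, 56 mm at the rim, 24 mm high, wall 3 mm, about 60 g. Origin: centre of its underside, z up.
- can: Upright aluminium spray can with a narrower white cap, 40 mm across, 100 mm to the shoulder, 140 mm high in all (cap 32 mm across, from 107 mm up), about 140 g. Origin: centre of its underside, z up.
- dropper: Small amber glass dropper bottle with black collar and rubber bulb, 30 mm across up to 50 mm, 85 mm high in all, about 60 g. Origin: centre of its underside, z up.
- case: Bystander, loose: square low case, grey with a clear lid, 54 by 54 by 28 mm. Origin: centre of its underside, z up. Leave it where it is.
- massager: Bystander, loose: mushroom-shaped wooden massager, 48 mm across, 50 mm high. Origin: centre of its underside, z up. Leave it where it is.
There are look-alikes about, which are no part of the job. Several things look just like the can: the one meant starts farthest to the robot's right. What is shaped like the dish but pink is not meant.

How it is judged (in metres and radians):
At the end, for the whole second after the job is handed in: Jar within 13 mm (along, across) of midway between bowl and pump; dish on its lid within 10 mm; can behind bowl, 75-105 mm between centres, 15 mm sideways; dropper bottle behind jar, 59-89 mm between centres, 15 mm sideways of tray middle; all upright, on the tray floor, released, at rest (x of jar in the frame of tray between -0.058 and -0.032 m and y of jar in the frame of tray between -0.013 and 0.013 m and z of jar in the frame of tray between 0.004 and 0.012 m and horizontal distance between dish and jar below 0.01 m and z of dish in the frame of jar between 0.038 and 0.046 m and x of can in the frame of bowl between 0.075 and 0.105 m and y of can in the frame of bowl between -0.015 and 0.015 m and z of can in the frame of bowl between -0.004 and 0.004 m and horizontal distance between dropper and jar between 0.059 and 0.089 m and y of dropper in the frame of tray between -0.015 and 0.015 m and x of dropper in the frame of tray above 0 m and z of dropper in the frame of tray between 0.004 and 0.012 m and angle between each of jar, dish, can, dropper's own z axis and vertical below 0.1 rad and linear speed of each of jar, dish, can, dropper below 0.02 m/s and angular speed of each of jar, dish, can, dropper below 0.2 rad/s); the robot touches nothing.
It fails at once if the square case is moved more than 25 mm (distance of case from where it was at the start of the episode above 0.025 m).
It fails at once if the wooden massager is moved more than 25 mm (distance of massager from where it was at the start of the episode above 0.025 m).
It also fails if it takes over 122 s, if anything falls off the work surface, if the arm or the gripper's body presses on something with over 40 N, if the wrist force passes 120 N, or if a joint passes its speed limit or range.

ROBOT

A 7-joint arm with a two-finger parallel gripper is mounted at the origin on the work surface. World frame = base frame: x ahead of the robot, y to its left, z up, the work surface at z = 0. Lengths are in m, angles in degrees, forces in N, time in s.
With the tool pointing down it reaches from about 0.4 to 0.925 m from the base axis. Payload 4.1 kg.
Tool frame: the origin (TCP) lies at the very end of the fingers, on their centre line; the grasp point (between the pads) lies 19 mm behind it; z points along the fingers, y is the line along which they close (so a half turn about z gives the same grasp; the last joint's range is limited). The gripper opens to 85 mm and grips with 20 to 120 N. Pads are 22 mm wide; open, the fingers measure 114 mm over their backs; the gripper's body (76 mm by 85 mm) begins 54 mm behind the grasp point. The pads swing forward as they close: fully open they stand 13 mm farther back than shut.
Start: joints at [-72.078, 22.827, 2.584, 88.041, -1.071, 69.15, -2.905], TCP at [0.26, 0.596, 0.199] pointing down, gripper open.
Joint ranges: [-161.44, 161.44], [-28.35, 127.94], [-78.24, 83.42], [0, 140.83], [-78.03, 258.03], [13.02, 114.36], [-168.23, 168.23]. Speed limits (degrees/s): [147.25, 147.25, 180, 180, 180, 180, 180].

INTERFACE

Orientations are given as a 3x3 rotation matrix whose columns are the frame's x, y, z axes.
In Python, from rig import r gives the robot as it stands.
- The arm moves only by the tool step_arm, never from a script. Its argument "motion" is a list of rows, each a list of 2 entries, a list of its own where there are three numbers: the shift along the world's x, y, z in cm, then the turn about the world's z in rad. A call has 1 to 20 rows; each row shifts and turns the commanded pose from where the row before left it; what a row does not reach is not made up. A row lasts 1/8 s, in which the tool goes at most 62.5 mm and 10.7 degrees, less where a joint would pass 70% of its speed; a pose out of reach is approached as far as the arm can. A call with a gripper value outside its range is refused whole. "fingers" is the opening, from -1 (shut) to 1 (fully open), set as the call begins (left out, the last holds). The fingers move at their own pace and stop on an object; "grip_force" is the grip in N (left out, the last holds). Time passes only in rows, so rows that do not move let the fingers close. It gives the time, the measured TCP pose, the force, the opening and the grip force at its end, in the units of the state.
- r.read_state(): the state, without advancing time (a new reading comes with each control period).
- r.get_image(name): name is "scene" or "top"; returns a dict with "color" (480x640x3 uint8, red, green, blue), "z_map" (480x640 float32, m along the optical axis (not along the pixel's ray), 0 where there is no reading), "intrinsics" (3x3 intrinsics, pixels), "R" (3x3) and "t" (3): a world point X has camera coordinates R X + t. Camera axes: x right, y down, z forward; pixel columns grow to the right and rows downward; lengths in m; the calibration is good to about 2 mm. A picture is of the moment at which its call begins.
- r.sign_off(): hands the job in; it is judged then, once.
The state is a dict: "time": time; "joint_positions": joint angles; "qvel": joint speeds; "joint_torque": joint torques, N m; "position": TCP position; "tool_rot": TCP orientation; "contact_force": force on the tool from outside, world axes, zero at the start; "moment": the same for the moment, N m; "width": finger opening in m; "grasp_force": force on a finger pad.
Only numpy, scipy, OpenCV 4.12 (cv2) and the standard library are available. Lean on these libraries where they do the work, as an engineer would, in place of code of your own. Each camera call takes 0.05 s, during which the arm holds its last target. There are 200 camera calls.

## Working session

There is one attempt and no reset: what is moved stays moved. The work goes in short steps, Python scripts to look and compute and a tool call to move; the robot and the scene stay as the last step left them, time stands still between calls to the robot, and variables do not carry over. Pictures are saved under pics/ and viewed, at most 14 in all, crops included, and the job is handed in when it is done.

Besides the shell and the picture viewer there is one more tool, called after "Call:" in YAML: its name, and indented under it one key for each argument. step_arm: Moves the arm, as the interface text tells. Its arguments: {"type":"object","properties":{"motion":{"type":"array","items":{"type":"array"}},"fingers":{"type":"number"},"grip_force":{"type":"number"}},"required":["motion"]}

```bash
mkdir -p pics; cat > h.py <<'E'
import numpy as np, cv2
from rig import r
def grab(n):
    d=r.get_image(n); np.savez('last_'+n,**d); return d
def pts(d):
    z=d['z_map'];K=d['intrinsics'];v,u=np.mgrid[:480,:640]
    c=np.stack([(u-K[0,2])/K[0,0]*z,(v-K[1,2])/K[1,1]*z,z],-1)
    return (c-d['t'])@d['R']
E
python3 - <<'E'
from h import *
for n in('top','scene'):
    d=grab(n);cv2.imwrite(f'pics/{n}0.png',d['color'][...,::-1]);print(n,d['intrinsics'],d['R'],d['t'])
print(r.read_state())
E
```

```text
top [[575.78159016   0.         330.69487973]
 [  0.         575.78159016 238.84731409]
 [  0.           0.           1.        ]] [[-0.00505568 -0.9998812   0.01456138]
 [-0.99863415  0.00429106 -0.05207127]
 [ 0.0520026  -0.01480475 -0.9985372 ]] [-0.06422965  0.57257095  1.29048512]
scene [[515.85938682   0.         318.27067638]
 [  0.         515.85938682 240.54355491]
 [  0.           0.           1.        ]] [[ 0.57739101  0.81640854  0.00983509]
 [ 0.62353698 -0.43314543 -0.65083536]
 [-0.52708752  0.38191902 -0.75915519]] [-0.28220992 -0.34446881  1.52254681]
{'time': 0.1, 'joint_positions': array([-72.07788055,  22.86857328,   2.57999872,  88.10652764,
        -1.07113299,  69.15184453,  -2.90514202]), 'qvel': array([-0.08583989, -0.08011474,  0.04762241, -0.12611564, -0.05850245,
       -0.01826809,  0.00250093]), 'joint_torque': array([ 3.06914058e-03, -4.76267552e+01,  1.37012299e+00, -2.54948330e+01,
        1.18799691e-02,  5.10581973e-03,  7.63005659e-08]), 'position': array([0.25989391, 0.59508951, 0.19826054]), 'tool_rot': array([[-9.16448301e-01,  4.00152660e-01, -6.00342205e-04],
       [ 4.00153090e-01,  9.16446750e-01, -1.69094266e-03],
       [-1.26453542e-04, -1.78989032e-03, -9.99998390e-01]]), 'contact_force': array([ 0.08484764,  0.89675124, -0.25350698]), 'moment': array([ 0.00872317, -0.03510952, -0.0016896 ]), 'grasp_force': 0.0, 'width': 0.08559771583439052}
```

View pics/top0.png

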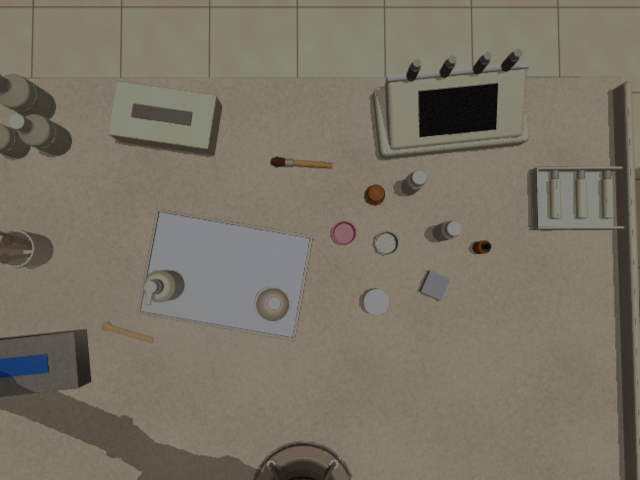

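View pics/scene0.png

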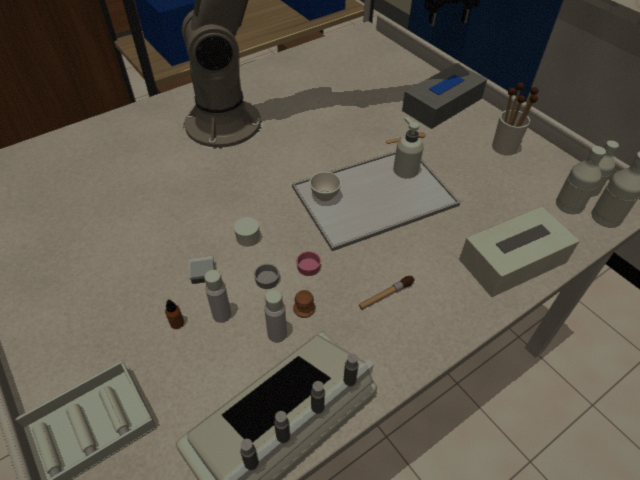

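The top view shows these candidates:
- **Cans:** (449,231) and (415,181). The one at (449,231) is farther to the robot's right, so that is the one meant.
- **Dishes:** steel at (386,243), which is meant, and pink at (344,233), which is not.
- **Jar:** (376,301). The bowl at (272,304) is also white.
- **Dropper:** (482,247). The brown massager is at (376,195).
- **Other fixed points:** the case is at (434,285), and the pump is on the left of the tray with the bowl on the right.

Next I check these in one close crop and measure them.

```bash
cat > meas.py <<'E'
from h import *
def blob(P,c,rad,lo,hi):
    m=(np.hypot(P[...,0]-c[0],P[...,1]-c[1])<rad)&(P[...,2]>lo)&(P[...,2]<hi)
    q=P[m]; 
    if len(q)<4: return None
    (x,y),rr=cv2.minEnclosingCircle(q[:,:2].astype(np.float32))
    return len(q),q.mean(0).round(4),np.array([x,y,rr]).round(4),q[:,2].max().round(4)
E
python3 - <<'E'
from meas import *
d=dict(np.load('last_top.npz'));P=pts(d)
L=dict(jar=(376,301,.045,.036,.05),dish=(386,243,.04,.012,.03),pink=(344,233,.04,.012,.03),can=(452,230,.04,.125,.15),can2=(417,179,.04,.125,.15),drop=(484,246,.03,.06,.09),dropbody=(482,247,.03,.02,.06),case=(434,285,.05,.02,.035),mass=(376,195,.05,.03,.06),bowl=(272,304,.06,.045,.065),pump=(160,286,.08,.06,.12))
for k,(u,v,rad,lo,hi) in L.items(): print(k,P[v,u].round(3),blob(P,P[v,u],rad,lo,hi))
# tray: lip/floor points
m=(P[...,2]>.005)&(P[...,2]<.02)&(P[...,1]>.02)&(P[...,1]<.48)&(P[...,0]>.2)&(P[...,0]<.7)
m=cv2.morphologyEx(m.astype(np.uint8),cv2.MORPH_OPEN,np.ones((7,7)))
n,lab,st,_=cv2.connectedComponentsWithStats(m);i=1+st[1:,4].argmax()
print(cv2.minAreaRect(P[lab==i][:,:2].astype(np.float32)),np.median(P[lab==i][:,2]), st[i])
for u,v in((158,211),(313,238),(295,340),(139,313)):
    K=d['intrinsics'];ray=d['R'].T@np.array([(u-K[0,2])/K[0,0],(v-K[1,2])/K[1,1],1]);o=-d['R'].T@d['t'];print(u,v,(o+ray*(.014-o[2])/ray[2]).round(4))
c=d['color'][150:330,320:500,::-1];cv2.imwrite('pics/crop0.png',cv2.resize(c,(590,590),interpolation=2))
E
```

```text
jar [ 0.433 -0.165  0.05 ] (524, array([ 0.4322, -0.1654,  0.042 ]), array([ 0.4322, -0.1654,  0.0289]), np.float64(0.0498))
dish [ 0.563 -0.194  0.001] (126, array([ 0.5648, -0.1958,  0.0223]), array([ 0.5638, -0.1926,  0.0277]), np.float64(0.0289))
pink [ 0.586 -0.098  0.006] (126, array([ 0.5884, -0.0969,  0.0223]), array([ 0.587 , -0.0966,  0.0277]), np.float64(0.0291))
can [ 0.583 -0.316  0.137] (198, array([ 0.5872, -0.3176,  0.1386]), array([ 0.5876, -0.3189,  0.0162]), np.float64(0.1454))
can2 [ 0.689 -0.244  0.142] (196, array([ 0.6929, -0.2471,  0.1387]), array([ 0.6941, -0.2484,  0.0163]), np.float64(0.1472))
drop [ 0.552 -0.4    0.07 ] (73, array([ 0.5524, -0.4031,  0.0731]), array([ 0.553 , -0.4045,  0.0104]), np.float64(0.0888))
dropbody [ 0.55  -0.395  0.074] (114, array([ 0.5516, -0.3978,  0.0454]), array([ 0.553 , -0.4055,  0.0161]), np.float64(0.06))
case [ 0.467 -0.298  0.03 ] (583, array([ 0.4671, -0.3016,  0.0277]), array([ 0.4669, -0.3028,  0.037 ]), np.float64(0.0349))
mass [ 0.667 -0.167  0.052] (255, array([ 0.6732, -0.1667,  0.0451]), array([ 0.6739, -0.1682,  0.0208]), np.float64(0.0532))
bowl [0.425 0.067 0.008] (331, array([0.4269, 0.0656, 0.0549]), array([0.4288, 0.0621, 0.0398]), np.float64(0.0643))
pump [0.471 0.285 0.131] (650, array([0.4734, 0.2857, 0.0991]), array([0.472 , 0.2971, 0.0343]), np.float64(0.1193))
((0.4303585886955261, 0.06372058391571045), (0.03186066821217537, 0.03189342841506004), 89.7113037109375) 0.013457048709156354 [266 295  15  15 205]
158 211 [0.6372 0.3242 0.014 ]
313 238 [ 0.5744 -0.0268  0.014 ]
295 340 [0.345  0.0145 0.014 ]
139 313 [0.4075 0.3642 0.014 ]
```

View pics/crop0.png

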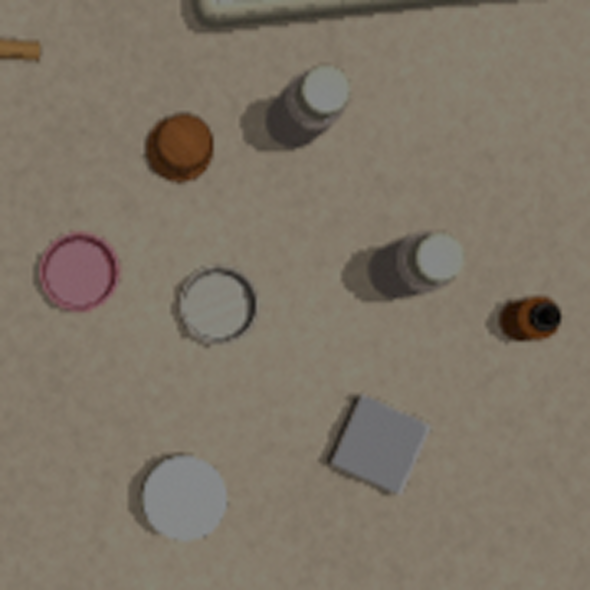

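The crop confirms the choice: can (436,258), dropper (545,317), steel dish (217,305) and jar (183,497), with the case at (380,445). I start with the jar.

Call:
step_arm:
  motion:
    - [[4.3, -2, 2], 0]
    - [[4.3, -3, 2], 0]
    - [[4.3, -4, 1], 0]
    - [[4.3, -5, 0], 0]
    - [[0, -5, 0], 0]
    - [[0, -5, 0], 0]
    - [[0, -5, 0], 0]
    - [[0, -5, 0], 0]
    - [[0, -5, 0], 0]
    - [[0, -5, 0], 0]
    - [[0, -5, 0], 0]
    - [[0, -5, 0], 0]
    - [[0, -5, 0], 0]
    - [[0, -5, 0], 0]
    - [[0, -5, 0], 0]
    - [[0, -4, 0], 0]
    - [[0, -3, 0], 0]
    - [[0, 0, 0], 0]
    - [[0, 0, 0], 0]
  fingers: 1

```text
time: 2.48
position: [0.4298, -0.1606, 0.2489]
tool_rot: [[-0.917, 0.399, -0.001], [0.399, 0.917, 0.001], [0.001, 0.001, -1.0]]
contact_force: [0.1, 0.1, -0.1]
width: 0.0855
grasp_force: 0.0
```

Call:
step_arm:
  motion:
    - [[0.2, -0.5, -4], 0]
    - [[0, 0, -5], 0]
    - [[0, 0, -5], 0]
    - [[0, 0, -4], 0]
    - [[0, 0, -3], 0]
    - [[0, 0, -1.7], 0]
    - [[0, 0, -1], 0]
    - [[0, 0, 0], 0]
    - [[0, 0, 0], 0]

```text
time: 3.6
position: [0.4328, -0.1668, 0.0131]
tool_rot: [[-0.916, 0.4, 0.002], [0.4, 0.916, 0.0], [-0.002, 0.001, -1.0]]
contact_force: [0.4, 0.3, 0.2]
width: 0.0853
grasp_force: 0.0
```

Call:
step_arm:
  motion:
    - [[0, 0, 0], 0]
    - [[0, 0, 0], 0]
    - [[0, 0, 0], 0]
    - [[0, 0, 0], 0]
    - [[0, 0, 0], 0]
    - [[0, 0, 0], 0]
  fingers: -1
  grip_force: 40

```text
time: 4.35
position: [0.4319, -0.1667, 0.0122]
tool_rot: [[-0.916, 0.4, -0.0], [0.4, 0.916, 0.0], [0.0, 0.0, -1.0]]
contact_force: [0.7, -0.3, -0.7]
width: 0.0002
grasp_force: 0.0
```

The fingers shut on nothing, so I need to look.

```bash
python3 - <<'E'
from h import *
a=grab('top')['color'][200:360,280:480,::-1];b=grab('scene')['color'][160:320,150:350,::-1]
cv2.imwrite('pics/c1.png',cv2.resize(np.hstack([a,b]),(800,320),interpolation=2));print(r.read_state()['position'],r.read_state()['width'])
E
```

```text
[ 0.43188141 -0.16667384  0.01221914] 4.110176390906833e-06
```

View pics/c1.png

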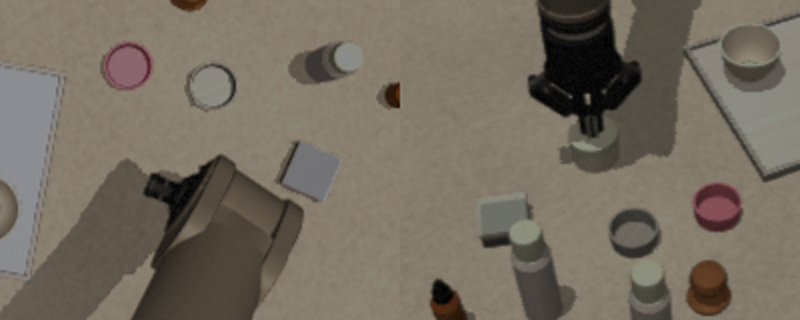

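Left (top view): the arm hides the jar. Right (scene view): the jar at about (595,150) is in front of the closed fingers at (590,125), so it seems to have slipped out on the far side. I measure from the scene depth.

```bash
python3 - <<'E'
from meas import *
d=dict(np.load('last_scene.npz'));P=pts(d)
m=(abs(P[...,0]-.45)<.07)&(abs(P[...,1]+.165)<.07)&(P[...,2]>.037)&(P[...,2]<.047)
m=m&(d['color'].min(-1)>70)
q=P[m];print(len(q),q.mean(0),q.min(0),q.max(0),cv2.minEnclosingCircle(q[:,:2].astype(np.float32)))
# columns through jar centre
for v in range(215,250,3): print(v,P[v,246].round(3),d['color'][v,246], P[v,240].round(3))
E
```

```text
214 [ 0.43541352 -0.16824773  0.04369387] [ 0.40300987 -0.19266232  0.03970474] [ 0.45951611 -0.13631793  0.04692707] ((0.43079113960266113, -0.1653059720993042), 0.030050186440348625)
215 [ 0.443 -0.167  0.094] [9 6 7] [ 0.438 -0.179  0.097]
218 [ 0.441 -0.167  0.082] [39 38 34] [ 0.438 -0.18   0.087]
221 [ 0.443 -0.169  0.075] [34 33 28] [ 0.434 -0.179  0.074]
224 [ 0.443 -0.17   0.066] [27 25 24] [ 0.431 -0.179  0.061]
227 [ 0.441 -0.17   0.054] [20 15 12] [ 0.425 -0.178  0.044]
230 [ 0.443 -0.172  0.047] [96 94 80] [ 0.432 -0.182  0.044]
233 [ 0.449 -0.176  0.044] [134 138 119] [ 0.44  -0.187  0.043]
236 [ 0.452 -0.178  0.039] [78 76 65] [ 1.18  -0.5    0.934]
239 [ 0.454 -0.18   0.031] [77 74 63] [ 0.441 -0.189  0.024]
242 [ 0.454 -0.181  0.021] [81 75 64] [ 0.44  -0.19   0.013]
245 [ 0.451 -0.181  0.007] [82 75 64] [ 0.439 -0.191  0.002]
248 [ 0.454 -0.183  0.001] [138 129 112] [ 0.447 -0.196  0.003]
```

The jar has not moved. The closed fingertips are just above its lid at z of about 0.05, while the state reports a TCP height of 0.012. I raise the arm and compare the seen fingertip with the reported TCP.

Call:
step_arm:
  motion:
    - [[0, 0, 3], 0]
    - [[0, 0, 4], 0]
    - [[0, 0, 3], 0]
    - [[0, 0, 0], 0]
    - [[0, 0, 0], 0]

```text
time: 5.08
position: [0.4313, -0.1663, 0.1116]
tool_rot: [[-0.917, 0.4, -0.001], [0.4, 0.917, 0.001], [0.001, 0.0, -1.0]]
contact_force: [-0.2, 0.7, -0.2]
width: -0.0002
grasp_force: 0.0
```

```bash
python3 - <<'E'
from meas import *
d=grab('scene');P=pts(d);s=r.read_state();print(s['position'],s['width'],s['joint_positions'])
print('finger tip region lowest pts')
m=(np.hypot(P[...,0]-.432,P[...,1]+.167)<.06)&(P[...,2]>.07)&(P[...,2]<.25)
q=P[m];o=q[q[:,2].argsort()][:12];print(o.round(3))
for z in np.arange(.07,.26,.02):
    k=q[abs(q[:,2]-z)<.006]; 
    if len(k):print(z.round(3),len(k),k.min(0).round(3),k.max(0).round(3))
u=d['color'][60:300,130:370,::-1];cv2.imwrite('pics/c2.png',cv2.resize(u,(590,590),interpolation=2))
E
```

```text
[ 0.43094636 -0.16631051  0.11123749] 1.7035507932903273e-06 [-20.01524545  11.38625307  40.26266501 119.3359682   -9.24806303
  52.40979854  91.78672344]
finger tip region lowest pts
[[ 0.445 -0.164  0.15 ]
 [ 0.441 -0.169  0.15 ]
 [ 0.444 -0.166  0.151]
 [ 0.441 -0.171  0.151]
 [ 0.443 -0.168  0.151]
 [ 0.44  -0.168  0.152]
 [ 0.439 -0.175  0.152]
 [ 0.431 -0.176  0.152]
 [ 0.44  -0.174  0.152]
 [ 0.441 -0.157  0.152]
 [ 0.429 -0.175  0.153]
 [ 0.443 -0.165  0.153]]
0.15 24 [ 0.429 -0.178  0.15 ] [ 0.445 -0.157  0.156]
0.17 53 [ 0.432 -0.18   0.164] [ 0.447 -0.154  0.176]
0.19 92 [ 0.423 -0.2    0.184] [ 0.456 -0.14   0.196]
0.21 156 [ 0.409 -0.212  0.204] [ 0.461 -0.128  0.216]
0.23 223 [ 0.409 -0.226  0.224] [ 0.467 -0.117  0.236]
0.25 113 [ 0.409 -0.213  0.244] [ 0.458 -0.121  0.25 ]
```

View pics/c2.png

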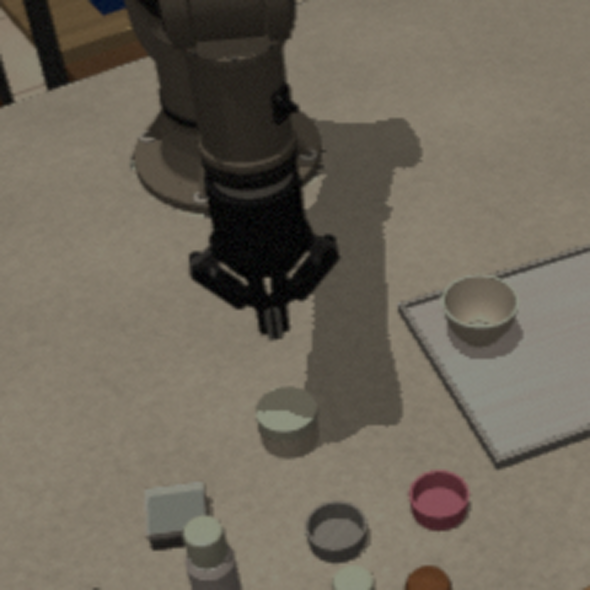

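The picture shows the shut fingers at (272,325) well above the jar at (288,415). The tips are at z = 0.150 against 0.111 reported, so the true tip is about 39 mm above the reported TCP; x and y agree. From here I work with tip = reported + 0.038 and grasp the jar again, lower.

Call:
step_arm:
  motion:
    - [[0, 0, 0], 0]
    - [[0, 0, 0], 0]
    - [[0, 0, 0], 0]
    - [[0, 0, -3], 0]
    - [[0, 0, -4], 0]
    - [[0, 0, -3], 0]
    - [[0, 0, -2], 0]
    - [[0, 0, -1], 0]
    - [[0, 0, -1], 0]
    - [[0, 0, 0], 0]
    - [[0, 0, 0], 0]
  fingers: 1

```text
time: 6.5
position: [0.4325, -0.1668, -0.0272]
tool_rot: [[-0.916, 0.4, 0.001], [0.4, 0.916, -0.0], [-0.001, 0.0, -1.0]]
contact_force: [-0.8, -0.3, -0.3]
width: 0.0852
grasp_force: 0.0
```

Call:
step_arm:
  motion:
    - [[0, 0, 0], 0]
    - [[0, 0, 0], 0]
    - [[0, 0, 0], 0]
    - [[0, 0, 0], 0]
    - [[0, 0, 0], 0]
    - [[0, 0, 0], 0]
  fingers: -1
  grip_force: 40

```text
time: 7.25
position: [0.4323, -0.1667, -0.0271]
tool_rot: [[-0.916, 0.4, 0.001], [0.4, 0.916, 0.0], [-0.001, 0.001, -1.0]]
contact_force: [-2.1, 0.4, 4.6]
width: 0.0567
grasp_force: 41.6
```

Call:
step_arm:
  motion:
    - [[0, 0, 2], 0]
    - [[0, 0, 4], 0]
    - [[0, 0, 4], 0]
    - [[0, 2.5, 1], 0]
    - [[0.6, 4, 0], 0]
    - [[0.5, 4, 0], 0]
    - [[0.5, 4, 0], 0]
    - [[0, 4, 0], 0]
    - [[0, 4, 0], 0]
    - [[0, 4, 0], 0]
    - [[0, 4, 0], 0]
    - [[0, 3, 0], 0]
    - [[0, 2, 0], 0]
    - [[0, 0, 0], 0]
    - [[0, 0, 0], 0]
    - [[0, 0, 0], 0]

```text
time: 9.25
position: [0.448, 0.1867, 0.0822]
tool_rot: [[-0.915, 0.402, -0.0], [0.402, 0.915, -0.0], [0.0, -0.0, -1.0]]
contact_force: [0.6, 1.1, -2.1]
width: 0.057
grasp_force: 43.5
```

Call:
step_arm:
  motion:
    - [[0.1, -0.8, -2], 0]
    - [[0, 0, -3], 0]
    - [[0, 0, -2], 0]
    - [[0, 0, -1.5], 0]
    - [[0, 0, -0.7], 0]
    - [[0, 0, -0.3], 0]
    - [[0, 0, -0.2], 0]
    - [[0, 0, -0.2], 0]
    - [[0, 0, 0], 0]
    - [[0, 0, 0], 0]

```text
time: 10.5
position: [0.449, 0.1804, -0.0166]
tool_rot: [[-0.916, 0.4, 0.0], [0.4, 0.916, 0.0], [-0.0, 0.0, -1.0]]
contact_force: [0.4, -0.7, -2.0]
width: 0.0569
grasp_force: 43.5
```

Call:
step_arm:
  motion:
    - [[0, -0.1, -0.1], 0]
    - [[0, 0, -0.1], 0]
    - [[0, 0, 0], 0]
    - [[0, 0, 0], 0]

```text
time: 11.0
position: [0.4489, 0.1793, -0.0188]
tool_rot: [[-0.916, 0.4, 0.0], [0.4, 0.916, 0.0], [0.0, 0.0, -1.0]]
contact_force: [-0.4, 0.5, -1.5]
width: 0.057
grasp_force: 43.5
```

Call:
step_arm:
  motion:
    - [[0, 0, 0], 0]
    - [[0, 0, 0], 0]
    - [[0, 0, 0], 0]
    - [[0, 0, 0], 0]
    - [[0, 0, 4], 0]
    - [[0, 0, 4], 0]
    - [[0, 0, 4], 0]
    - [[0, 0, 3], 0]
    - [[0, 0, 0], 0]
  fingers: 1

```text
time: 12.12
position: [0.4507, 0.1803, 0.1335]
tool_rot: [[-0.916, 0.4, 0.004], [0.4, 0.916, 0.003], [-0.003, 0.005, -1.0]]
contact_force: [0.0, -0.2, -0.1]
width: 0.0852
grasp_force: 0.0
```

Call:
step_arm:
  motion:
    - [[1.3, -3, 0], 0]
    - [[1.5, -5, 0], 0]
    - [[1.5, -5, 0], 0]
    - [[1.5, -5, 0], 0]
    - [[1.5, -5, 0], 0]
    - [[1.5, -5, 0], 0]
    - [[1.5, -5, 0], 0]
    - [[1, -3, 0], 0]
    - [[0, -1.3, 0], 0]
    - [[0, 0, 0], 0]
    - [[0, 0, 0], 0]
  fingers: 0.8

```text
time: 13.5
position: [0.5617, -0.1915, 0.1307]
tool_rot: [[-0.917, 0.398, -0.001], [0.398, 0.917, 0.002], [0.002, 0.001, -1.0]]
contact_force: [0.5, -0.5, -0.3]
width: 0.0768
grasp_force: 0.0
```

```bash
python3 - <<'E'
from meas import *
for n in('top','scene'):
    d=grab(n);P=pts(d)
    for k,c,rad,lo,hi in(('jar',(.449,.179),.045,.044,.056),('bowl',(.428,.062),.06,.049,.065),('dish',(.564,-.193),.04,.015,.03),('pump',(.472,.297),.05,.06,.1)): print(n,k,blob(P,c,rad,lo,hi))
E
```

```text
top jar (535, array([0.4484, 0.1797, 0.0497]), array([0.4484, 0.1805, 0.0293]), np.float64(0.0557))
top bowl (288, array([0.4268, 0.0647, 0.0559]), array([0.429 , 0.0624, 0.0397]), np.float64(0.0637))
top dish (16, array([ 0.563 , -0.1678,  0.0235]), array([ 0.5632, -0.1689,  0.0127]), np.float64(0.0286))
top pump (259, array([0.4731, 0.2801, 0.0872]), array([0.4711, 0.2974, 0.034 ]), np.float64(0.1))
scene jar (309, array([0.4485, 0.179 , 0.0518]), array([0.4471, 0.1826, 0.0323]), np.float64(0.0559))
scene bowl (290, array([0.4241, 0.0651, 0.0565]), array([0.4274, 0.0638, 0.0413]), np.float64(0.0646))
scene dish (214, array([ 0.5604, -0.1915,  0.0225]), array([ 0.561 , -0.1911,  0.0302]), np.float64(0.03))
scene pump (343, array([0.4867, 0.2811, 0.0811]), array([0.4724, 0.2959, 0.0338]), np.float64(0.1))
```

Call:
step_arm:
  motion:
    - [[0.1, 0, -3], 0]
    - [[0, 0, -4], 0]
    - [[0, 0, -4], 0]
    - [[0, 0, -3], 0]
    - [[0, 0, -1.5], 0]
    - [[0, 0, -0.5], 0]
    - [[0, 0, -0.5], 0]
    - [[0, 0, 0], 0]
    - [[0, 0, 0], 0]

```text
time: 14.72
position: [0.5635, -0.1939, -0.033]
tool_rot: [[-0.916, 0.4, 0.001], [0.4, 0.916, -0.0], [-0.001, 0.0, -1.0]]
contact_force: [0.4, 0.3, 0.3]
width: 0.0768
grasp_force: 0.0
```

Call:
step_arm:
  motion:
    - [[0, 0, 0], 0]
    - [[0, 0, 0], 0]
    - [[0, 0, 0], 0]
    - [[0, 0, 0], 0]
    - [[0, 0, 0], 0]
    - [[0, 0, 0], 0]
  fingers: -1
  grip_force: 25

```text
time: 15.48
position: [0.5633, -0.1937, -0.0329]
tool_rot: [[-0.916, 0.4, 0.001], [0.4, 0.916, 0.0], [-0.001, 0.001, -1.0]]
contact_force: [-1.1, 1.1, 6.2]
width: 0.0543
grasp_force: 25.8
```

Call:
step_arm:
  motion:
    - [[0, 0, 2], 0]
    - [[0, 0, 4], 0]
    - [[0, 0, 4], 0]
    - [[-1, 3, 2.5], 0]
    - [[-1.5, 4.5, 0], 0]
    - [[-1.5, 5, 0], 0]
    - [[-1.5, 5, 0], 0]
    - [[-1.5, 5, 0], 0]
    - [[-1.5, 5, 0], 0]
    - [[-1.5, 4.5, 0], 0]
    - [[-1.5, 3.3, 0], 0]
    - [[0, 2, 0], 0]
    - [[0, 0, 0], 0]
    - [[0, 0, 0], 0]
    - [[0, 0, 0], 0]

```text
time: 17.35
position: [0.4485, 0.1775, 0.0913]
tool_rot: [[-0.915, 0.403, 0.0], [0.403, 0.915, -0.001], [-0.0, -0.0, -1.0]]
contact_force: [0.4, 0.2, -0.7]
width: 0.0547
grasp_force: 26.7
```

```bash
python3 - <<'E'
from meas import *
s=r.read_state();print(s['position'],s['width'],s['grasp_force'])
d=grab('scene');P=pts(d)
c=s['position'];m=(np.hypot(P[...,0]-c[0],P[...,1]-c[1])<.045)&(P[...,2]>.11)&(P[...,2]<.155)
q=P[m];print(c,len(q),q.min(0),q.max(0),cv2.minEnclosingCircle(q[:,:2].astype(np.float32)))
u=d['color'][40:240,250:450,::-1];cv2.imwrite('pics/c3.png',cv2.resize(u,(590,590),interpolation=2))
E
```

```text
[0.44852046 0.17747591 0.09127595] 0.054655518577670384 26.65665875771083
[0.44852046 0.17747591 0.09127595] 479 [0.41699544 0.13784468 0.1250776 ] [0.47539355 0.21394982 0.15463929] ((0.4498057961463928, 0.17793574929237366), 0.041514746844768524)
```

View pics/c3.png

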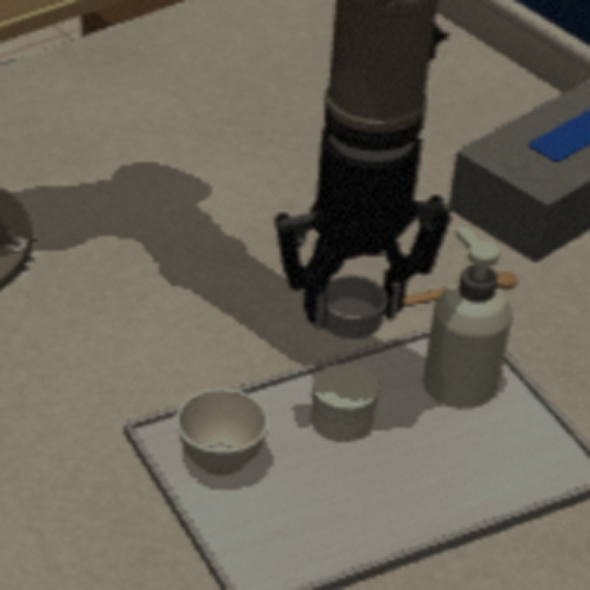

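The picture shows the dish held level at (355,305) above the jar at (345,400). I lower it onto the lid.

Call:
step_arm:
  motion:
    - [[0, 0.2, -2], 0]
    - [[0, 0, -2], 0]
    - [[0, 0, -1.5], 0]
    - [[0, 0, -1], 0]
    - [[0, 0, -0.5], 0]
    - [[0, 0, -0.2], 0]
    - [[0, 0, 0], 0]
    - [[0, 0, 0], 0]

```text
time: 18.4
position: [0.4482, 0.1815, 0.0196]
tool_rot: [[-0.916, 0.4, 0.001], [0.4, 0.916, 0.001], [-0.0, 0.001, -1.0]]
contact_force: [0.3, 0.6, -0.5]
width: 0.0544
grasp_force: 26.7
```

Call:
step_arm:
  motion:
    - [[0, -0.1, -0.1], 0]
    - [[0, 0, -0.1], 0]
    - [[0, 0, 0], 0]
    - [[0, 0, 0], 0]
    - [[0, 0, 0], 0]

```text
time: 19.02
position: [0.4479, 0.1803, 0.0173]
tool_rot: [[-0.916, 0.4, 0.0], [0.4, 0.916, 0.0], [-0.0, 0.0, -1.0]]
contact_force: [-0.4, -0.1, -0.6]
width: 0.0544
grasp_force: 26.7
```

Call:
step_arm:
  motion:
    - [[0, 0, -0.05], 0]
    - [[0, 0, -0.05], 0]
    - [[0, 0, 0], 0]
    - [[0, 0, 0], 0]

```text
time: 19.52
position: [0.448, 0.1804, 0.017]
tool_rot: [[-0.916, 0.4, -0.0], [0.4, 0.916, 0.001], [0.001, 0.001, -1.0]]
contact_force: [-2.4, -1.1, 8.6]
width: 0.0541
grasp_force: 27.1
```

Call:
step_arm:
  motion:
    - [[0, 0, 0], 0]
    - [[0, 0, 0], 0]
    - [[0, 0, 0], 0]
    - [[0, 0, 0], 0]
    - [[0, 0, 2], 0]
    - [[0, 0, 4], 0]
    - [[0, 0, 5], 0]
    - [[0, 0, 5], 0]
    - [[0, 0, 3], 0]
    - [[0, 0, 0], 0]
  fingers: 0.9

```text
time: 20.78
position: [0.4496, 0.1811, 0.2085]
tool_rot: [[-0.916, 0.4, 0.004], [0.4, 0.916, 0.004], [-0.002, 0.005, -1.0]]
contact_force: [-0.4, -0.3, -0.5]
width: 0.0811
grasp_force: 0.0
```

Call:
step_arm:
  motion:
    - [[1, -3, 0], 0]
    - [[1.4, -5, 0], 0]
    - [[1.4, -5, 0], 0]
    - [[1.4, -5, 0], 0]
    - [[1.4, -5, 0], 0]
    - [[1.4, -5, 0], 0]
    - [[1.4, -5, 0], 0]
    - [[1.4, -5, 0], 0]
    - [[1.4, -5, 0], 0]
    - [[1.4, -4, 0], 0]
    - [[0, -2.5, 0], 0]
    - [[0, 0, 0], 0]
    - [[0, 0, 0], 0]
    - [[0, 0, 0], 0]

```text
time: 22.52
position: [0.5843, -0.3127, 0.2058]
tool_rot: [[-0.917, 0.398, -0.0], [0.398, 0.917, 0.002], [0.001, 0.001, -1.0]]
contact_force: [0.8, 0.7, -0.3]
width: 0.081
grasp_force: 0.0
```

```bash
python3 - <<'E'
from meas import *
print(r.read_state()['position'])
for n in('top','scene'):
    d=grab(n);P=pts(d)
    for k,c,rad,lo,hi in(('jar',(.449,.179),.045,.044,.054),('dish',(.449,.18),.04,.064,.085),('can',(.587,-.318),.025,.11,.15),('drop',(.553,-.405),.03,.06,.09)): print(n,k,blob(P,c,rad,lo,hi))
E
```

```text
[ 0.58433157 -0.31270728  0.20576834]
top jar (305, array([0.4491, 0.1781, 0.051 ]), array([0.4484, 0.1794, 0.0288]), np.float64(0.054))
top dish (147, array([0.4472, 0.1834, 0.0721]), array([0.4478, 0.1809, 0.0282]), np.float64(0.0793))
top can (193, array([ 0.5854, -0.3156,  0.1358]), array([ 0.5879, -0.3188,  0.0162]), np.float64(0.145))
top drop None
scene jar (101, array([0.4586, 0.1713, 0.0497]), array([0.4488, 0.1794, 0.0295]), np.float64(0.0539))
scene dish (198, array([0.446 , 0.1824, 0.072 ]), array([0.4462, 0.1827, 0.0307]), np.float64(0.0816))
scene can (311, array([ 0.5914, -0.32  ,  0.134 ]), array([ 0.5868, -0.3192,  0.0171]), np.float64(0.1446))
scene drop (105, array([ 0.5542, -0.4051,  0.0728]), array([ 0.5513, -0.4048,  0.0108]), np.float64(0.0889))
```

Jar and dish agree to about 2 mm. Next is the can.

Call:
step_arm:
  motion:
    - [[0.3, -0.5, -3], 0]
    - [[0, 0, -4], 0]
    - [[0, 0, -3], 0]
    - [[0, 0, -2], 0]
    - [[0, 0, -1], 0]
    - [[0, 0, -1], 0]
    - [[0, 0, 0], 0]
    - [[0, 0, 0], 0]

```text
time: 23.62
position: [0.5874, -0.3201, 0.0671]
tool_rot: [[-0.916, 0.4, 0.001], [0.4, 0.916, -0.001], [-0.001, 0.0, -1.0]]
contact_force: [0.4, 0.6, -0.4]
width: 0.0808
grasp_force: 0.0
```

Call:
step_arm:
  motion:
    - [[0, 0, 0], 0]
    - [[0, 0, 0], 0]
    - [[0, 0, 0], 0]
    - [[0, 0, 0], 0]
    - [[0, 0, 0], 0]
    - [[0, 0, 0], 0]
    - [[0, 0, 0], 0]
  fingers: -1
  grip_force: 40

```text
time: 24.5
position: [0.5872, -0.3201, 0.0671]
tool_rot: [[-0.916, 0.4, 0.001], [0.4, 0.916, -0.0], [-0.001, -0.0, -1.0]]
contact_force: [-1.8, 0.9, 5.1]
width: 0.0355
grasp_force: 39.4
```

The width of 35.5 mm suggests the pad ends sit on the shoulder cone rather than the cap, so I regrip higher.

Call:
step_arm:
  motion:
    - [[0, 0, 0], 0]
    - [[0, 0, 0], 0]
    - [[0, 0, 0], 0]
    - [[0, 0, 0.5], 0]
    - [[0, 0, 0.5], 0]
    - [[0, 0, 0], 0]
    - [[0, 0, 0], 0]
  fingers: 0.2

```text
time: 25.38
position: [0.5869, -0.3197, 0.0763]
tool_rot: [[-0.916, 0.4, 0.0], [0.4, 0.916, 0.0], [-0.0, 0.0, -1.0]]
contact_force: [0.5, 0.6, -0.2]
width: 0.0509
grasp_force: 0.0
```

Call:
step_arm:
  motion:
    - [[0, 0, 0], 0]
    - [[0, 0, 0], 0]
    - [[0, 0, 0], 0]
    - [[0, 0, 0], 0]
    - [[0, 0, 0], 0]
    - [[0, 0, 0], 0]
    - [[0, 0, 0], 0]
  fingers: -1

```text
time: 26.25
position: [0.5869, -0.3198, 0.0763]
tool_rot: [[-0.916, 0.4, 0.0], [0.4, 0.916, -0.0], [-0.0, -0.0, -1.0]]
contact_force: [-0.5, -1.2, 0.1]
width: 0.031
grasp_force: 39.5
```

Call:
step_arm:
  motion:
    - [[0, 0, 2], 0]
    - [[0, 0, 3], 0]
    - [[0, 0, 4], 0]
    - [[0, 1, 0], 0]
    - [[-0.5, 3, 0], 0]
    - [[-1, 4, 0], 0]
    - [[-1, 4, 0], 0]
    - [[-1, 4, 0], 0]
    - [[-1, 4, 0], 0]
    - [[-1, 4, 0], 0]
    - [[-1, 4, 0], 0]
    - [[-0.5, 4, 0], 0]
    - [[0, 3, 0], 0]
    - [[0, 1.4, 0], 0]
    - [[0, 0, 0], 0]
    - [[0, 0, 0], 0]
    - [[0, 0, 0], 0]

```text
time: 28.38
position: [0.5169, 0.0426, 0.1663]
tool_rot: [[-0.915, 0.403, 0.0], [0.403, 0.915, -0.0], [-0.0, -0.0, -1.0]]
contact_force: [-0.0, 0.6, -1.7]
width: 0.0307
grasp_force: 39.8
```

```bash
python3 - <<'E'
from meas import *
s=r.read_state();c=s['position'];print(c,s['width'])
d=grab('scene');P=pts(d)
for z in np.arange(.06,.22,.01):
    b=blob(P,c,.035,z-.005,z+.005); print(z.round(2),b)
u=d['color'][60:260,200:400,::-1];cv2.imwrite('pics/c4.png',cv2.resize(u,(590,590),interpolation=2))
E
```

```text
[0.51690041 0.04264264 0.16631614] 0.03073873994031419
0.06 None
0.07 None
0.08 None
0.09 (9, array([0.5276, 0.0371, 0.093 ]), array([0.5211, 0.0388, 0.0175]), np.float64(0.0944))
0.1 (51, array([0.5268, 0.0344, 0.1   ]), array([0.5203, 0.0407, 0.0187]), np.float64(0.105))
0.11 (52, array([0.5276, 0.0346, 0.11  ]), array([0.5206, 0.0399, 0.0185]), np.float64(0.1148))
0.12 (54, array([0.5269, 0.034 , 0.1198]), array([0.5208, 0.0391, 0.0186]), np.float64(0.1249))
0.13 (59, array([0.5264, 0.0344, 0.1301]), array([0.5184, 0.0417, 0.0194]), np.float64(0.135))
0.14 (58, array([0.5265, 0.0343, 0.1401]), array([0.517 , 0.0424, 0.0197]), np.float64(0.1449))
0.15 (59, array([0.5264, 0.0334, 0.1501]), array([0.5184, 0.0408, 0.0196]), np.float64(0.155))
0.16 (52, array([0.5276, 0.0353, 0.1597]), array([0.521 , 0.0396, 0.018 ]), np.float64(0.165))
0.17 (63, array([0.5277, 0.0341, 0.1702]), array([0.5225, 0.0394, 0.0192]), np.float64(0.1749))
0.18 (59, array([0.528 , 0.035 , 0.1801]), array([0.5207, 0.04  , 0.0188]), np.float64(0.185))
0.19 (77, array([0.527 , 0.0343, 0.1906]), array([0.5188, 0.041 , 0.0188]), np.float64(0.195))
0.2 (67, array([0.5262, 0.0384, 0.1993]), array([0.5241, 0.0403, 0.022 ]), np.float64(0.2049))
0.21 (92, array([0.5253, 0.0384, 0.2103]), array([0.518 , 0.043 , 0.0292]), np.float64(0.215))
```

View pics/c4.png

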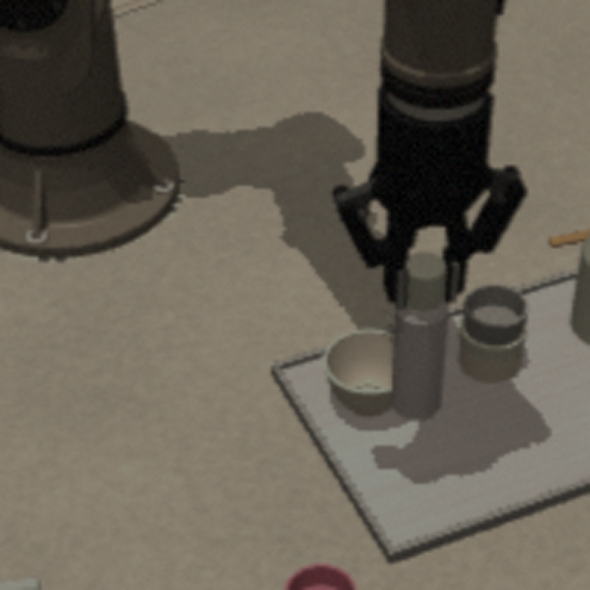

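The can at (420,330) hangs upright from the grip, with the jar and dish stacked at (495,330). I lower it.

Call:
step_arm:
  motion:
    - [[0, 0.2, -2], 0]
    - [[0, 0, -2.5], 0]
    - [[0, 0, -1.5], 0]
    - [[0, 0, -1], 0]
    - [[0, 0, -0.5], 0]
    - [[0, 0, -0.3], 0]
    - [[0, 0, -0.2], 0]
    - [[0, 0, 0], 0]
    - [[0, 0, 0], 0]

```text
time: 29.55
position: [0.5171, 0.0464, 0.0865]
tool_rot: [[-0.916, 0.4, 0.001], [0.4, 0.916, 0.0], [-0.0, 0.001, -1.0]]
contact_force: [-0.2, -0.8, -1.0]
width: 0.0307
grasp_force: 39.8
```

Call:
step_arm:
  motion:
    - [[0, 0, -0.1], 0]
    - [[0, 0, -0.1], 0]
    - [[0, 0, 0], 0]
    - [[0, 0, 0], 0]

```text
time: 30.05
position: [0.5169, 0.0463, 0.0842]
tool_rot: [[-0.916, 0.4, 0.0], [0.4, 0.916, 0.0], [0.0, 0.0, -1.0]]
contact_force: [0.0, -0.2, -1.1]
width: 0.0311
grasp_force: 40.0
```

Call:
step_arm:
  motion:
    - [[0, 0, -0.05], 0]
    - [[0, 0, -0.05], 0]
    - [[0, 0, 0], 0]
    - [[0, 0, 0], 0]

```text
time: 30.55
position: [0.5173, 0.0461, 0.0841]
tool_rot: [[-0.916, 0.4, 0.001], [0.4, 0.916, 0.001], [-0.0, 0.001, -1.0]]
contact_force: [-2.2, -0.8, 7.3]
width: 0.0309
grasp_force: 40.6
```

Call:
step_arm:
  motion:
    - [[0, 0, 0], 0]
    - [[0, 0, 0], 0]
    - [[0, 0, 0], 0]
    - [[0, 0, 1], 0]
    - [[0, 0, 3], 0]
    - [[0, 0, 4], 0]
    - [[0, 0, 4], 0]
    - [[0, 0, 1], 0]
    - [[0, 0, 0], 0]
  fingers: 0.3

```text
time: 31.68
position: [0.5171, 0.0464, 0.2136]
tool_rot: [[-0.916, 0.4, 0.001], [0.4, 0.916, 0.001], [-0.0, 0.001, -1.0]]
contact_force: [-0.2, 0.0, -0.6]
width: 0.0553
grasp_force: 0.0
```

Call:
step_arm:
  motion:
    - [[0, -2, 0], 0]
    - [[0.5, -4, 0], 0]
    - [[0.5, -5, 0], 0]
    - [[0.5, -5, 0], 0]
    - [[0.5, -5, 0], 0]
    - [[0.5, -5, 0], 0]
    - [[0.5, -5, 0], 0]
    - [[0.5, -5, 0], 0]
    - [[0, -5, 0], 0]
    - [[0, -3, 0], 0]
    - [[0, -1, 0], 0]
    - [[0, 0, -3], 0]
    - [[0, 0, -3], 0]
    - [[0, 0, 0], 0]
    - [[0, 0, 0], 0]
  fingers: 0.6

```text
time: 33.55
position: [0.5525, -0.4032, 0.1539]
tool_rot: [[-0.917, 0.399, 0.001], [0.399, 0.917, -0.0], [-0.001, 0.0, -1.0]]
contact_force: [0.9, 0.3, 0.2]
width: 0.0688
grasp_force: 0.0
```

Call:
step_arm:
  motion:
    - [[0, -0.1, -3], 0]
    - [[0, 0, -4], 0]
    - [[0, 0, -4], 0]
    - [[0, 0, -3], 0]
    - [[0, 0, -2], 0]
    - [[0, 0, -0.8], 0]
    - [[0, 0, 0], 0]
    - [[0, 0, 0], 0]

```text
time: 34.55
position: [0.5527, -0.4056, -0.0133]
tool_rot: [[-0.916, 0.4, 0.002], [0.4, 0.916, -0.001], [-0.002, -0.0, -1.0]]
contact_force: [0.2, 0.5, 0.5]
width: 0.0685
grasp_force: 0.0
```

Call:
step_arm:
  motion:
    - [[0, 0, 0], 0]
    - [[0, 0, 0], 0]
    - [[0, 0, 0], 0]
    - [[0, 0, 0], 0]
    - [[0, 0, 0], 0]
    - [[0, 0, 0], 0]
    - [[0, 0, 0], 0]
  fingers: -1
  grip_force: 30

```text
time: 35.42
position: [0.5522, -0.405, -0.0141]
tool_rot: [[-0.916, 0.4, 0.001], [0.4, 0.916, -0.0], [-0.001, -0.0, -1.0]]
contact_force: [0.2, 1.2, 5.6]
width: 0.0294
grasp_force: 29.8
```

Call:
step_arm:
  motion:
    - [[0, 0, 2], 0]
    - [[0, 0, 4], 0]
    - [[0, 0, 4], 0]
    - [[0, 1, 4], 0]
    - [[0, 3, 4], 0]
    - [[0, 5, 2], 0]
    - [[-0.5, 5, 0], 0]
    - [[-0.5, 5, 0], 0]
    - [[-0.5, 5, 0], 0]
    - [[-0.5, 5, 0], 0]
    - [[-0.5, 5, 0], 0]
    - [[-0.5, 5, 0], 0]
    - [[0, 5, 0], 0]
    - [[0, 5, 0], 0]
    - [[0, 5, 0], 0]
    - [[0, 2.2, 0], 0]
    - [[0, 1, 0], 0]
    - [[0, 0, 0], 0]
    - [[0, 0, 0], 0]
    - [[0, 0, 0], 0]

```text
time: 37.92
position: [0.5221, 0.1657, 0.1854]
tool_rot: [[-0.915, 0.403, 0.0], [0.403, 0.915, 0.0], [-0.0, 0.0, -1.0]]
contact_force: [-0.6, 0.4, -1.0]
width: 0.0293
grasp_force: 29.8
```

```bash
python3 - <<'E'
from meas import *
s=r.read_state();c=s['position'];print(c,s['width'],s['grasp_force'])
d=grab('scene');P=pts(d)
for k,c,rad,lo,hi in(('can',(.517,.046),.03,.12,.155),('canb',(.517,.046),.03,.02,.1),('dish',(.449,.18),.04,.064,.085),('jar',(.449,.18),.04,.02,.054)): print(k,blob(P,c,rad,lo,hi))
cv2.imwrite('pics/c5.png',cv2.resize(d['color'][20:260,230:470,::-1],(590,590),interpolation=2))
E
```

```text
[0.52210872 0.16567887 0.18540491] 0.02928343570167004 29.818661593599245
can (231, array([0.5214, 0.0425, 0.1416]), array([0.5179, 0.0459, 0.0182]), np.float64(0.1543))
canb (385, array([0.528 , 0.0377, 0.0606]), array([0.5204, 0.0436, 0.02  ]), np.float64(0.0999))
dish (198, array([0.4468, 0.1825, 0.072 ]), array([0.4455, 0.1831, 0.0309]), np.float64(0.0813))
jar (239, array([0.4601, 0.1686, 0.0404]), array([0.447 , 0.1791, 0.0301]), np.float64(0.054))
```

View pics/c5.png

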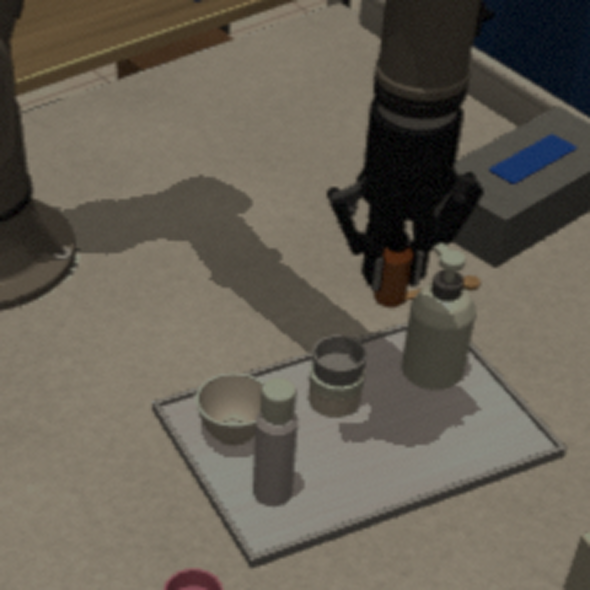

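The dropper at (393,275) is held upright. The can at (275,445) stands behind the bowl, and the dish sits on the jar at (338,375). I lower the dropper behind the jar.

Call:
step_arm:
  motion:
    - [[0, 0, -3], 0]
    - [[0, 0, -4], 0]
    - [[0, 0, -4], 0]
    - [[0, 0, -3], 0]
    - [[0, 0, -2], 0]
    - [[0, 0, -1.5], 0]
    - [[0, 0, -0.8], 0]
    - [[0, 0, -0.5], 0]
    - [[0, 0, 0], 0]
    - [[0, 0, 0], 0]

```text
time: 39.22
position: [0.5224, 0.1675, -0.0022]
tool_rot: [[-0.916, 0.4, 0.001], [0.4, 0.916, 0.001], [-0.001, 0.001, -1.0]]
contact_force: [0.3, 0.2, -0.8]
width: 0.0293
grasp_force: 29.8
```

Call:
step_arm:
  motion:
    - [[0, 0, -0.15], 0]
    - [[0, 0, -0.15], 0]
    - [[0, 0, 0], 0]
    - [[0, 0, 0], 0]

```text
time: 39.72
position: [0.5219, 0.1673, -0.0058]
tool_rot: [[-0.916, 0.4, 0.0], [0.4, 0.916, 0.0], [-0.0, 0.0, -1.0]]
contact_force: [-0.4, -0.4, -0.9]
width: 0.0292
grasp_force: 29.8
```

Call:
step_arm:
  motion:
    - [[0, 0, -0.05], 0]
    - [[0, 0, -0.05], 0]
    - [[0, 0, 0], 0]
    - [[0, 0, 0], 0]

```text
time: 40.22
position: [0.522, 0.1674, -0.0062]
tool_rot: [[-0.916, 0.4, -0.0], [0.4, 0.916, 0.001], [0.0, 0.001, -1.0]]
contact_force: [-1.2, 0.1, 5.1]
width: 0.0289
grasp_force: 30.3
```

Call:
step_arm:
  motion:
    - [[0, 0, 0], 0]
    - [[0, 0, 0], 0]
    - [[0, 0, 0], 0]
    - [[0, 0, 1], 0]
    - [[0, 0, 3], 0]
    - [[0, 0, 4], 0]
    - [[0, 0, 4], 0]
    - [[0, 0, 4], 0]
    - [[0, 0, 4], 0]
    - [[5, 2, 0], 0]
    - [[5, 3, 0], 0]
    - [[5, 4, 0], 0]
    - [[3, 4, 0], 0]
    - [[0, 4, 0], 0]
    - [[0, 0, 0], 0]
  fingers: 0.2

```text
time: 42.1
position: [0.6996, 0.3421, 0.1923]
tool_rot: [[-0.919, 0.394, -0.001], [0.394, 0.919, 0.002], [0.002, 0.001, -1.0]]
contact_force: [-0.0, -0.7, -0.1]
width: 0.0514
grasp_force: 0.0
```

```bash
python3 - <<'E'
from meas import *
s=r.read_state();print(s['time'],s['position'])
for n in('top','scene'):
    d=grab(n);P=pts(d);o=np.array([.4285,.0625]);ex=np.array([.9836,-.18]);ey=np.array([.18,.9836])
    for k,c,rad,lo,hi in(('bowl',(.428,.062),.06,.05,.062),('can',(.517,.046),.03,.13,.155),('dish',(.449,.18),.04,.066,.085),('jar',(.449,.18),.04,.044,.054),('drop',(.521,.167),.028,.05,.1),('pump',(.472,.297),.05,.06,.1),('case',(.467,-.303),.05,.022,.033),('mass',(.673,-.167),.05,.035,.06)):
        b=blob(P,c,rad,lo,hi); 
        if b: print(n,k,b,(b[2][:2]-o)@np.stack([ex,ey],1))
cv2.imwrite('pics/c6.png',cv2.resize(d['color'][60:300,180:480,::-1],(750,600),interpolation=2))
E
```

```text
42.1 [0.69960672 0.34211576 0.19232426]
top bowl (259, array([0.4276, 0.0639, 0.0563]), array([0.4291, 0.0623, 0.0397]), np.float64(0.0619)) [ 6.2616e-04 -8.8720e-05]
top can (194, array([0.5185, 0.0454, 0.147 ]), array([0.5184, 0.046 , 0.016 ]), np.float64(0.1529)) [ 9.139564e-02 -4.740000e-05]
top dish (143, array([0.4476, 0.1835, 0.0724]), array([0.4481, 0.1808, 0.0279]), np.float64(0.081)) [-0.00201544  0.11988788]
top jar (314, array([0.4493, 0.1778, 0.051 ]), array([0.4485, 0.1791, 0.0287]), np.float64(0.054)) [-0.001316    0.11828776]
top drop (148, array([0.5224, 0.1651, 0.0706]), array([0.5235, 0.1677, 0.0155]), np.float64(0.0961)) [0.074506   0.12057472]
top pump (273, array([0.4727, 0.28  , 0.0872]), array([0.4707, 0.2982, 0.0347]), np.float64(0.0999)) [-0.00091808  0.23943052]
top case (564, array([ 0.4673, -0.3017,  0.0276]), array([ 0.4671, -0.3024,  0.0367]), np.float64(0.0328)) [ 0.10364896 -0.35196764]
top mass (248, array([ 0.673 , -0.1668,  0.0452]), array([ 0.674 , -0.1675,  0.0203]), np.float64(0.0532)) [ 0.2828738 -0.182038 ]
scene bowl (206, array([0.4192, 0.06
[... 297 characters left out ...]
308]), np.float64(0.0814)) [-0.0050106  0.1190348]
scene jar (108, array([0.4563, 0.1734, 0.0503]), array([0.4472, 0.1795, 0.0305]), np.float64(0.054)) [-0.00266668  0.1184472 ]
scene drop (157, array([0.5254, 0.1641, 0.0702]), array([0.5217, 0.168 , 0.0158]), np.float64(0.0958)) [0.07268152 0.1205458 ]
scene pump (355, array([0.4864, 0.2808, 0.0813]), array([0.4736, 0.2954, 0.0339]), np.float64(0.0999)) [0.00243836 0.23719844]
scene case (509, array([ 0.4673, -0.302 ,  0.0293]), array([ 0.465 , -0.3004,  0.0379]), np.float64(0.033)) [ 0.1012234  -0.35037844]
scene mass (275, array([ 0.6756, -0.1689,  0.0463]), array([ 0.6738, -0.1673,  0.0206]), np.float64(0.0544)) [ 0.28264108 -0.18187728]
```

View pics/c6.png

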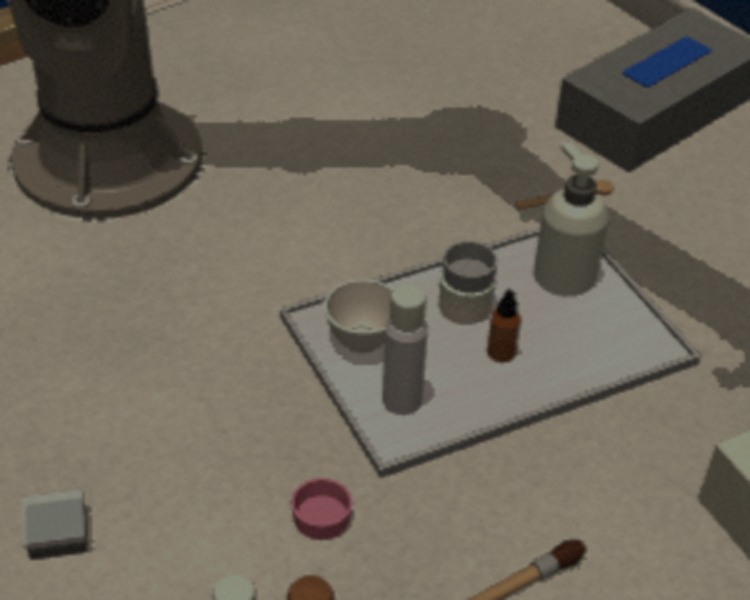

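The final picture shows everything in place. The jar with the dish (468,285) stands between the bowl and the pump, with the can (405,350) and the dropper (505,330) upright behind. All are within about 3 mm of target and the bystanders have not moved.

```bash
python3 -c "
from rig import r
print(r.sign_off())"
```

```text
the job is handed in; nothing more can be done
None
```

The tray is set out as asked and the job is handed in at about 42 s of the 122 s allowed: by the final camera check all four items stand upright within about 5 mm of target, and the case and massager have not moved, but sign-off returned no verdict.

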